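# Set the etching press and hold its nip guard open

### The arm

A 6-joint arm with a two-finger parallel gripper is mounted at the origin on the work surface. World frame = base frame: x ahead of the robot, y to its left, z up, the work surface at z = 0. Lengths are in m, angles in rad, forces in N, time in s.
With the tool pointing down it reaches from about 0.375 to 0.975 m from the base axis. Payload 3.8 kg.
Tool frame: the origin (TCP) lies between the finger pads, 19 mm behind the fingertips; this is the grasp point; x points along the fingers, y is the direction in which the jaws open and shut, and the axes are right-handed (so a half turn about x gives the same grasp; the last joint's range is limited). The gripper opens to 85 mm and grips with 20 to 120 N. Pads are 22 mm wide; open, the fingers measure 114 mm over their backs; the gripper's body (76 mm by 85 mm) begins 54 mm behind the grasp point. The pads swing forward as they close: fully open they stand 13 mm farther back than shut.
Start: joints at [1.221, 0.264, 1.604, -0, 1.274, -0.037], TCP at [0.208, 0.642, 0.25] pointing down, gripper open.
Joint ranges: [-2.63, 2.63], [-0.94, 2.18], [0.31, 2.57], [-1.31, 4.45], [0, 2.66], [-2.55, 2.55]. Speed limits (rad/s): [2.57, 2.57, 3.14, 3.14, 3.14, 3.14].

### API

Orientations are given as a rotation vector (axis times angle).
In Python, from workcell import monitor, imaging, finish_job gives the robot as it stands.
- The arm moves only by the tool jog_arm, never from a script. Its argument "rows" is a list of rows, each a list of 7 numbers: the shift along the tool's x, y, z in m, then the turn, a rotation vector about the tool's x, y, z in rad, then the opening in per cent of the stroke, from 0 (shut) to 100 (fully open). A call has 1 to 20 rows; each row is the pose to reach, as a shift and turn from the pose measured when the call began, along the tool's axes at that moment; what a row does not reach only later rows make up. A row lasts 1/10 s, in which the tool goes at most 50 mm and 8.59 degrees, less where a joint would pass 70% of its speed; a pose out of reach is approached as far as the arm can. A call with a gripper value outside its range is refused whole. The fingers move at their own pace and stop on an object; "force" is the grip in N (left out, the last holds). Time passes only in rows, so rows that repeat a pose let the fingers close. It gives the time, the measured TCP pose, the force and the opening at its end, in the units of the state.
- monitor.read_state(): the state, without advancing time (a new reading comes with each control period).
- imaging.read_camera(name): name is "scene" or "top" or "wrist"; returns the picture (480x640x3 uint8, blue, green, red); there is no depth.
- imaging.camera_params(name): a dict with "fx", "fy", "cx", "cy" (pixels), "k1" (the pictures are not rectified: a ray, as slopes to the right and down, at radius r is drawn at 1 + k1 r^2 times it, then the intrinsics apply), "T" (4x4, takes a point from camera to world coordinates); the wrist camera has in their place "T_tool_cam" (4x4, takes a point from camera to tool coordinates, whose origin is the TCP and whose axes are the tool frame's). Camera axes: x right, y down, z forward; pixel columns grow to the right and rows downward; lengths in m; the calibration is good to about 2 mm. A picture is of the moment at which its call begins: read the wrist's pose just before it. camera_params takes no time and is no camera call.
- finish_job(): hands the job in, once; it reports no verdict.
The state is a dict: "time": time; "q": joint angles; "joint_vel": joint speeds; "joint_torque": joint torques, N m; "tool_pos": TCP position; "tcp_rot": TCP orientation; "wrist_force": force on the tool from outside, world axes, zero at the start; "torque": the same for the moment, N m; "width": opening from 0.0 (shut) to 1.0 (fully open).
Only numpy, scipy, OpenCV 4.12 (cv2) and the standard library are available. Lean on these libraries where they do the work, as an engineer would, in place of code of your own. Each camera call takes 0.05 s, during which the arm holds its last target. There are 200 camera calls.

### The job

My hands are inky, so get the bench press ready for my plate: with the guard still shut, turn the black pressure knob until the black pointer of the dial sits on the blue mark. Then squeeze the red safety catch back to its steel lug, squeeze the black-tabbed latch on top of the yellow guard, swing the guard out over the bed past its half-way detent to about square with where it was, and finish holding it wide open like that, because it springs back if you let go. Do not knock or shift the copper plate or the other studio things.

Things in the scene. Friction and masses are not known exactly. Their poses are not given: they have to be found in the camera images.
- knob_grip (a point): TCP place to pinch the black ribbed pressure knob on top of the press: 44 mm across, 33 mm tall, axis upright. Point on its axis, 9 mm below its top, 37 mm above the crossbeam. Turning it needs about 0.1 N m; it stays where it is left. The dial housing (74 mm across, its top level with the knob's foot) lies beside it, centres 107 mm apart
- knob (a joint): Angle of the pressure knob, rad; grows clockwise seen from above; range -2.2 to 2.2
- pointer (a joint): Angle of the black dial pointer, rad, grows clockwise seen from above. Geared to the knob: it turns the same way, half as far
- mark (a joint): Angle of the blue setting mark (10 x 6 mm tab at the dial's edge), measured as the pointer's is: pointer on the mark when both are equal. It lies 0.3 to 1.0 rad clockwise of where the pointer starts. Not to be touched; pointer and mark lie under the dial's glass
- pointer_tip (a point): Tip of the pointer, 28 mm from the dial's centre; x axis outwards along the pointer
- mark_tip (a point): Middle of the blue mark, 28 mm from the dial's centre; x axis outwards from the dial's centre
- safety_grip (a point): TCP spot for the red safety catch, at the latch end of the guard: an upright red tab and a fixed steel lug (each 10 mm thick, 14 wide), outer faces 52 mm apart, 39 when squeezed. The point lies midway between the outer faces once squeezed (only the tab moves; a gripper centred here meets it first), 9 mm below their tops, clear for 40 mm below. x axis from tab to lug, the way the tab moves; z up
- safety (a joint): Travel of the red safety catch, m: 0 bolt across the front of the guard, 0.013 fully squeezed and clear of it (clear from 0.009). Takes about 3 N; no spring, it stays where it is left
- latch_grip (a point): TCP spot for the latch on the guard's top rail (moves with the guard): a fixed steel lug and, nearer the free end, a black tab (10 mm thick, 14 wide), outer faces 51 mm apart, 39 when squeezed. Point midway between the outer faces once squeezed, 8 mm below their tops, 33 mm above the rail, 136.5 mm from the hinge line. x axis along the guard from hinge to free end (the tab moves to -x); z up
- latch (a joint): Travel of the black latch tab, m: 0 its bolt lies in the keeper of the post, 0.012 fully squeezed (free from 0.0095). Spring: 3 N at rest, 8 N fully squeezed; springs back when let go, and then locks again if the guard is still shut. Needs to stay squeezed only until the guard is 0.15 rad open
- gate_hinge (a point): Point on the guard's upright hinge line, at the robot's end of the guard, 82 mm below latch_grip's height; x axis along the shut guard from the hinge to the free end, z up
- gate (a joint): Swing of the guard, rad: 0 shut, grows clockwise seen from above (outwards, over the front of the bed), 1.57 square to the shut guard, stop at 1.85. A damped spring draws it shut with 1 to 2.5 N at the latch; a spring ball adds a bump of about 3 N at the latch between 0.4 and 0.75. Let go beyond the bump, it falls back and rests on it at about 1.03
- guard: The guard: yellow frame with a clear panel, 185 mm long, 85 mm tall, 12 mm thick, lower edge 15 mm above the bed; carries the latch. Origin on the hinge line at table height
- press: Green bench etching press, fixed to the table: foot 250 x 320 mm, crossbeam top 225 mm high, steel bed 170 x 420 mm with its top 85 mm high; three-armed hand wheel at the robot's end, up to 205 mm high. Origin under the middle of its foot; x along the roller (from the hinge end of the guard to its latch end), y along the bed, the guard on its -y side
- plate: Loose copper plate, 100 x 70 x 3 mm, lying on the bed in front of the guard; bystander. Origin at its underside's centre
- ink_tin: Ink tin, 84 mm across, 75 mm high; bystander
- ink_jar: Ink jar with a black lid, 72 mm across, 65 mm high; bystander
- ink_tube: Black ink tube lying down, 128 mm long, 26 mm high; bystander
- spray_bottle: White spray bottle, 80 mm across, 225 mm high; bystander
- brush_jar: Glass jar of brushes, 76 mm across, 220 mm high; bystander
- brayer: Ink roller with a dark wooden handle lying on the glass slab, 190 mm long; bystander
- ink_knife: Ink knife lying on the table, 220 mm long; bystander

How it is judged:
On the way, in this order (a step that is already met when the one before it is completed fails the run):
1. pointer on the blue mark (within 0.09 rad, half the mark's width) with the guard shut (angle between the x axis of pointer_tip and the x axis of mark_tip, either way round below 0.09 rad and value of joint gate below 0.05 rad), for 0.3 s.
2. red safety catch squeezed clear, guard still shut (value of joint safety above 0.009 m and value of joint gate below 0.05 rad), for 0.1 s.
3. latch squeezed with the fingers, guard still shut (value of joint latch above 0.008 m and value of joint gate below 0.08 rad and contact force between the fingers and guard above 1 N), for 0.1 s.
4. guard swung past its detent (value of joint gate above 1.08 rad), for 0.1 s.
At the end, for the whole second after the job is handed in: The guard is held still at 1.3 rad or wider by the fingers (more than 0.5 N on it) and the pointer is still on the mark within 0.09 rad (value of joint gate above 1.3 rad and angular speed of guard below 0.15 rad/s and contact force between the fingers and guard above 0.5 N and angle between the x axis of pointer_tip and the x axis of mark_tip, either way round below 0.09 rad); the arm keeps its last pose, push and grip.
It fails at once if a bystander is moved by more than 30 mm (distance of any of plate, ink_tin, ink_jar, ink_tube, spray_bottle, brush_jar, brayer, ink_knife from where it was at the start of the episode above 0.03 m).
It also fails if it takes over 72 s, if anything falls off the work surface, if the arm or the gripper's body presses on something with over 40 N, if the wrist force passes 120 N, or if a joint passes its speed limit or range.

## Working session

There is one attempt and no reset: what is moved stays moved. The work goes in short steps, Python scripts to look and compute and a tool call to move; the robot and the scene stay as the last step left them, time stands still between calls to the robot, and variables do not carry over. Pictures are saved under pics/ and viewed, about 8 in all and at most 12, crops included, and the job is handed in when it is done.

Besides the shell and the picture viewer there is one more tool, called after ">>>" as name([rows], argument=value, ...), one row to a line, values as JSON. jog_arm: Moves the arm, as the interface text tells. Its arguments: {"type":"object","properties":{"rows":{"type":"array","items":{"type":"array","items":{"type":"number"}}},"force":{"type":"number"}},"required":["rows"]}

```bash
ls; mkdir -p pics; cat > h.py <<'E'
import numpy as np, cv2
from scipy.spatial.transform import Rotation as R
from workcell import monitor, imaging
def cam(name, st=None):
    p=imaging.camera_params(name)
    if name=="wrist":
        T=np.eye(4);T[:3,:3]=R.from_rotvec(st["tcp_rot"]).as_matrix();T[:3,3]=st["tool_pos"]
        p["T"]=T@np.array(p["T_tool_cam"])
    p["T"]=np.array(p["T"]);return p
def ray(p,uv):
    x=(uv[0]-p["cx"])/p["fx"];y=(uv[1]-p["cy"])/p["fy"];rd=np.hypot(x,y);r=rd
    for _ in range(20): r=rd/(1+p["k1"]*r*r)
    s=r/rd if rd>0 else 1
    return p["T"][:3,3],p["T"][:3,:3]@np.array([x*s,y*s,1])
def onz(p,uv,z):
    o,d=ray(p,uv);return o+d*(z-o[2])/d[2]
def proj(p,X):
    c=np.linalg.inv(p["T"])@np.append(X,1);x,y=c[:2]/c[2];s=1+p["k1"]*(x*x+y*y)
    return p["cx"]+p["fx"]*x*s,p["cy"]+p["fy"]*y*s
E
python3 - <<'E'
from h import *
for n in("top","scene"):
    cv2.imwrite(f"pics/{n}0.png",imaging.read_camera(n))
    p=cam(n);print(n,p["fx"],p["k1"],p["T"].round(3).tolist())
print(monitor.read_state())
E
```

```text
pics
top 519.3794065675629 -0.009904280901712756 [[-0.016, -0.988, 0.152, 0.316], [-1.0, 0.017, 0.006, 0.017], [-0.008, -0.152, -0.988, 1.645], [0.0, 0.0, 0.0, 1.0]]
scene 576.9140374213815 0.04765938386207335 [[0.448, 0.682, -0.578, 1.528], [0.894, -0.333, 0.301, -0.469], [0.012, -0.651, -0.759, 1.459], [0.0, 0.0, 0.0, 1.0]]
{'time': 0.1, 'q': array([ 1.22109316e+00,  2.64703544e-01,  1.60524436e+00, -1.56299393e-05,
        1.27366879e+00, -3.68776798e-02]), 'joint_vel': array([ 0.00053879, -0.00130964, -0.00341683, -0.00054531,  0.00046961,
        0.00221979]), 'joint_torque': array([-5.32576796e-04, -5.16703534e+01, -3.68593633e+01, -8.99311431e-05,
        6.30950250e-03, -1.20989800e-06]), 'tool_pos': array([0.20751147, 0.64166563, 0.24876539]), 'tcp_rot': array([ 0.24395275,  1.55719187, -0.24708804]), 'wrist_force': array([-0.33872749, -0.06911889,  0.38322633]), 'torque': array([ 0.00991884,  0.05581327, -0.04046357]), 'width': 0.9987252621151826}
```

View pics/top0.png

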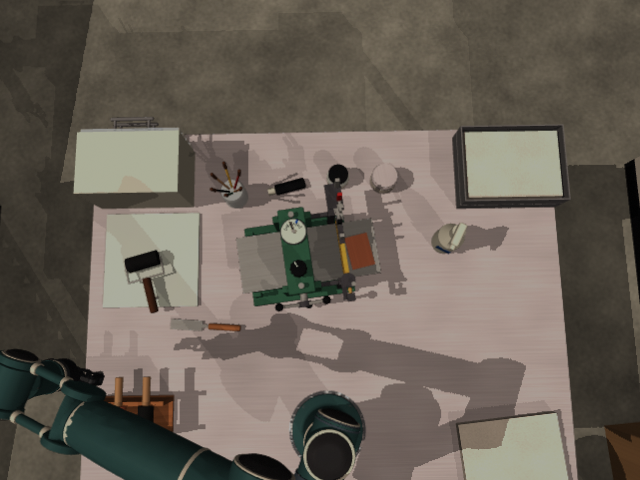

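View pics/scene0.png

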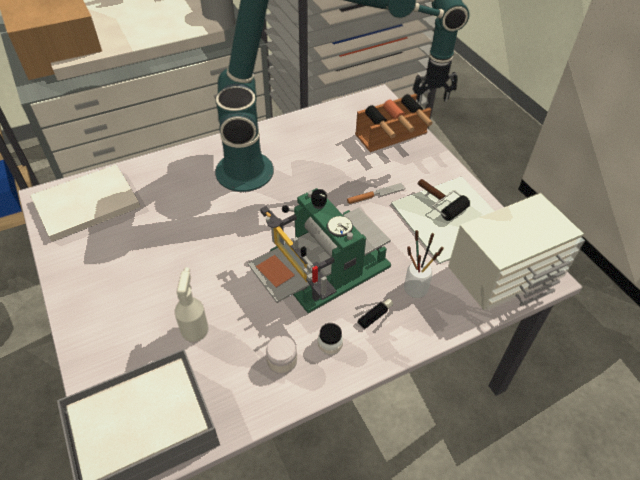

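The top view shows the press with its knob at about (299,268), dial (293,231), guard running from (349,285) to (341,197), and the red catch near (340,196). I'll get rough positions and then zoom in.

```bash
python3 - <<'E'
from h import *
p=cam("top");im=cv2.imread("pics/top0.png")
k=onz(p,(299,268),.265);d=onz(p,(293,231),.238);print(k,d,np.linalg.norm((k-d)[:2]))
print("gate",onz(p,(344,272),.185),onz(p,(341,210),.185),"red",onz(p,(340,196),.2),"hinge",onz(p,(349,285),.185))
c=cv2.resize(im[170:320,230:400],None,fx=4.7,fy=4,interpolation=cv2.INTER_CUBIC);c=cv2.resize(im[170:315,230:400],None,fx=4,fy=4,interpolation=cv2.INTER_CUBIC)
s=cv2.imread("pics/scene0.png")
cv2.imwrite("pics/c1.png",c)
st=monitor.read_state();print(R.from_rotvec(st["tcp_rot"]).as_matrix().round(3)); print(cam("wrist",st)["T_tool_cam"])
E
```

```text
[0.4638691  0.07152885 0.265     ] [0.56935371 0.08799297 0.238     ] 0.10676173683233216
gate [ 0.45900949 -0.05209975  0.185     ] [ 0.63777626 -0.04778746  0.185     ] red [ 0.67535362 -0.04521604  0.2       ] hinge [ 0.42214273 -0.06525753  0.185     ]
[[-0.001  0.308  0.951]
 [-0.002  0.951 -0.308]
 [-1.    -0.002 -0.   ]]
[[ 2.59257014e-04 -2.60410543e-01  9.65497945e-01 -1.23375578e-01]
 [ 9.99999876e-01  4.78382665e-04 -1.39493919e-04  1.03607752e-04]
 [-4.25551793e-04  9.65497861e-01  2.60410635e-01 -6.52065850e-02]
 [ 0.00000000e+00  0.00000000e+00  0.00000000e+00  1.00000000e+00]]
```

View pics/c1.png

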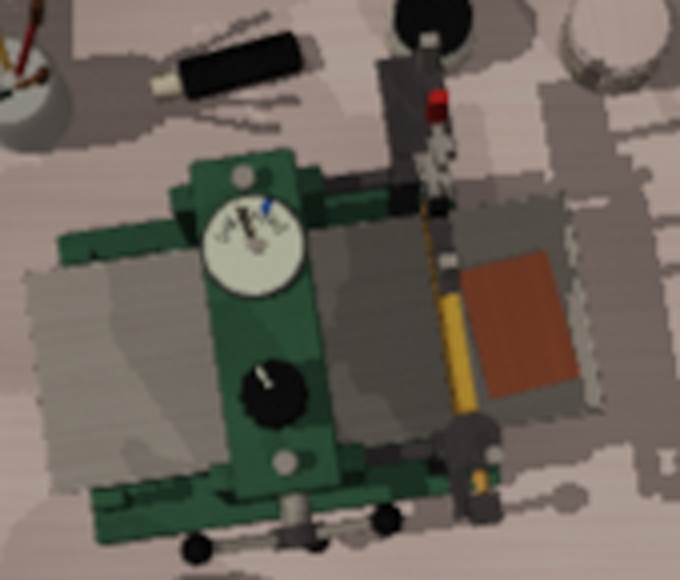

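The knob–dial spacing comes out at 106.8 mm against the stated 107 mm, so the heights fit. Press yaw is about 0.155 rad. The pointer is at crop (246,222) and the blue mark at (267,205), roughly 0.6 rad clockwise. Next I'll move above the press for a close look.

>>> jog_arm([
  [-0.1,0,0,0,0,0,100],
  [-0.15,-0.1,0.1,-0.1,0,0,100],
  [-0.17,-0.49,0.467,-0.47,0,0,100],
  [-0.17,-0.49,0.467,-0.47,0,0,100],
  [-0.17,-0.49,0.467,-0.47,0,0,100],
  [-0.17,-0.49,0.467,-0.47,0,0,100],
  [-0.17,-0.49,0.467,-0.47,0,0,100],
  [-0.17,-0.49,0.467,-0.47,0,0,100],
  [-0.17,-0.49,0.467,-0.47,0,0,100],
  [-0.17,-0.49,0.467,-0.47,0,0,100],
  [-0.17,-0.49,0.467,-0.47,0,0,100],
  [-0.17,-0.49,0.467,-0.47,0,0,100],
  [-0.17,-0.49,0.467,-0.47,0,0,100],
  [-0.17,-0.49,0.467,-0.47,0,0,100],
  [-0.17,-0.49,0.467,-0.47,0,0,100],
  [-0.17,-0.49,0.467,-0.47,0,0,100],
  [-0.17,-0.49,0.467,-0.47,0,0,100],
  [-0.17,-0.49,0.467,-0.47,0,0,100],
])

```text
time: 1.9
tool_pos: [0.5007, 0.0327, 0.4192]
tcp_rot: [-0.125, 1.569, 0.123]
wrist_force: [0.4, -0.4, -0.1]
width: 1.004
```

```bash
cat > look.py <<'E'
import sys,json
from h import *
st=monitor.read_state();im=imaging.read_camera("wrist");n=sys.argv[1]
cv2.imwrite(f"pics/{n}.png",im);json.dump({k:np.array(st[k]).tolist() for k in("tool_pos","tcp_rot","q","time")},open(n+".json","w"))
print(st["time"],st["q"].round(3),st["tool_pos"].round(4),R.from_rotvec(st["tcp_rot"]).as_matrix().round(3).tolist(),st["width"],st["wrist_force"].round(1))
E
python3 look.py w1; python3 -c "
from h import *
p=imaging.camera_params('wrist');print(p['fx'],p['k1'])"
```

```text
1.9 [ 1.700e-02 -1.260e-01  1.715e+00 -1.000e-03  1.555e+00 -1.712e+00] [0.5007 0.0327 0.4192] [[-0.002, -0.157, 0.988], [-0.001, 0.988, 0.157], [-1.0, -0.001, -0.002]] 1.0040377862413787 [ 0.4 -0.4 -0.1]
421.3062219341358 -0.004727117436563776
```

View pics/w1.png

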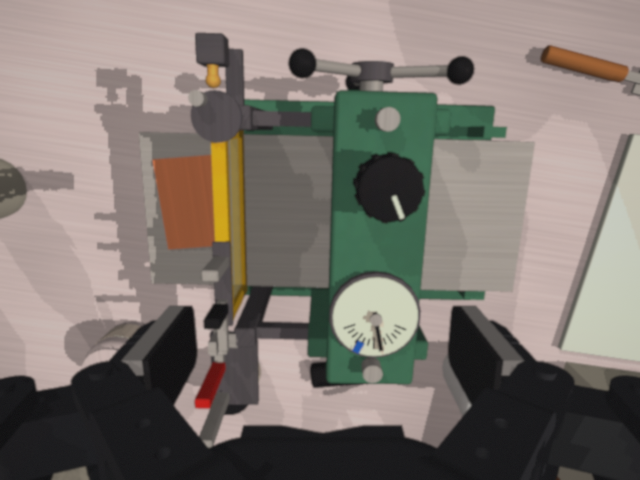

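In the wrist view the knob is at (389,188), the dial at (375,316), the pointer tip near (380,348) and the blue mark at (358,346). The latch lug is at (212,271), its black tab at (217,316), and the red catch at (211,385). I'll measure the knob and the pointer/mark angles now.

```bash
cat > dial.py <<'E'
import sys,json
from h import *
def dial(n):
    st=json.load(open(n+".json"));p=cam("wrist",st);im=cv2.imread(f"pics/{n}.png")
    hsv=cv2.cvtColor(im,cv2.COLOR_BGR2HSV)
    # dial face: white-ish blob near the expected place
    u,v=proj(p,[0.5685,0.0885,.238]);m=np.zeros(im.shape[:2],np.uint8)
    pr=np.linalg.norm(np.subtract(proj(p,[0.5685,0.0885+.037,.238]),(u,v)))
    cv2.circle(m,(int(u),int(v)),int(pr*1.4),255,-1)
    w=((hsv[...,1]<60)&(hsv[...,2]>120)&(m>0)).astype(np.uint8)
    cs=max(cv2.findContours(w,cv2.RETR_EXTERNAL,cv2.CHAIN_APPROX_NONE)[0],key=cv2.contourArea)
    e=cv2.fitEllipse(cv2.convexHull(cs));c=e[0]
    C=onz(p,c,.237)
    b=((hsv[...,0]>100)&(hsv[...,0]<130)&(hsv[...,1]>120)&(m>0))
    rr=np.hypot(*np.meshgrid(np.arange(640)-c[0],np.arange(480)-c[1]))
    d=(hsv[...,2]<75)&~b&(rr<.86*e[1][0]/2)
    def pts(k): 
        a=np.array([onz(p,(x,y),.237)-C for y,x in np.argwhere(k)])[:,:2];return a
    B=pts(b);D=pts(d);rD=np.hypot(*D.T);D=D[(rD>.008)&(rD<.03)]
    an=lambda a:-np.arctan2(a[:,1].mean(),a[:,0].mean())  # clockwise from above
    print("C",C.round(4),"diam px",e[1],"nB",len(B),"rB",np.hypot(*B.mean(0)),"nD",len(D),"rD",np.hypot(*D.mean(0)))
    print("mark",an(B),"pointer",an(D),"diff",an(B)-an(D))
    return im,p
if __name__=="__main__":
    im,p=dial(sys.argv[1])
    u,v=proj(p,[.464,.0715,.271]);print("knob exp px",u,v)
    k=(cv2.cvtColor(im,cv2.COLOR_BGR2HSV)[...,2]<45).astype(np.uint8);mm=np.zeros_like(k);cv2.circle(mm,(int(u),int(v)),50,1,-1);k&=mm
    cs=max(cv2.findContours(k,cv2.RETR_EXTERNAL,cv2.CHAIN_APPROX_NONE)[0],key=cv2.contourArea)
    (a,b),r=cv2.minEnclosingCircle(cs);print("knob px",a,b,r,onz(p,(a,b),.265))
E
python3 dial.py w1
```

```text
C [0.571  0.0968 0.237 ] diam px (85.7628173828125, 115.781494140625) nB 65 rB 0.03444554443884478 nD 97 rD 0.017060890381539004
mark 0.6215979912622943 pointer -0.6965129006026164 diff 1.3181108918649107
knob exp px 391.1475479040023 185.33768787056448
knob px 388.0295715332031 186.31182861328125 35.430118560791016 [0.46556058 0.07068121 0.265     ]
```

```bash
sed -i 's/pr\*1.4/pr*1.08/; s/e=cv2.fitEllipse(cv2.convexHull(cs));c=e\[0\]/c,rad=cv2.minEnclosingCircle(cs);e=(c,(2*rad,2*rad))/' dial.py; python3 dial.py w1; python3 - <<'E'
import cv2
a=cv2.imread("pics/w1.png")[260:390,310:440];a=cv2.resize(a,(590,590),interpolation=cv2.INTER_CUBIC);cv2.imwrite("pics/c2.png",a)
E
```

```text
C [0.5681 0.0892 0.237 ] diam px (97.88043975830078, 97.88043975830078) nB 65 rB 0.033404703487305815 nD 46 rD 0.02043833967794232
mark 0.3827770327613453 pointer -0.12777314632829634 diff 0.5105501790896416
knob exp px 391.1475479040023 185.33768787056448
knob px 388.0295715332031 186.31182861328125 35.430118560791016 [0.46556058 0.07068121 0.265     ]
```

View pics/c2.png

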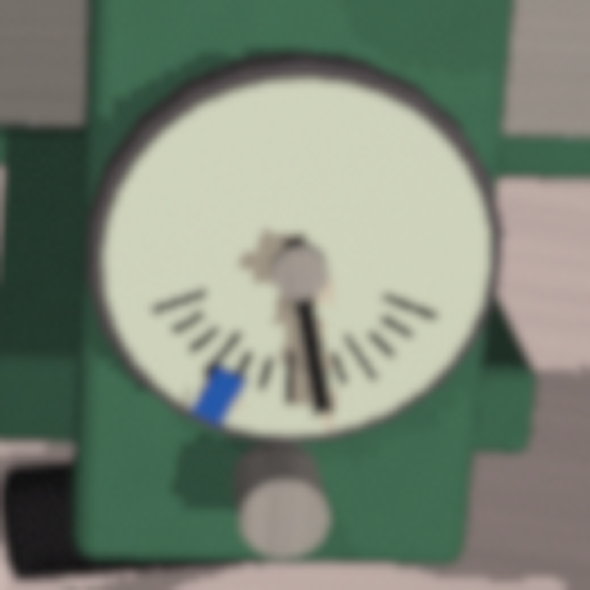

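Zoomed view: the hub is at (299,271), the pointer tip at (322,408) and the mark's middle at (219,397). By my scale the tip radius is 28 mm, as stated, and the angle to the mark is about 0.66 rad clockwise, so about 1.33 rad at the knob. I'll descend and pinch.

>>> jog_arm([
  [0.02,0.043,-0.029,0,0,0,100],
  [0.07,0.043,-0.029,0,0,0,100],
  [0.11,0.043,-0.029,0,0,0,100],
  [0.14,0.043,-0.029,0,0,0,100],
  [0.157,0.043,-0.029,0,0,0,100],
  [0.157,0.043,-0.029,0,0,0,100],
  [0.157,0.043,-0.029,0,0,0,0],
  [0.157,0.043,-0.029,0,0,0,0],
  [0.157,0.043,-0.029,0,0,0,0],
  [0.157,0.043,-0.029,0,0,0,0],
  [0.157,0.043,-0.029,0,0,0,0],
  [0.157,0.043,-0.029,0,0,0,0],
  [0.157,0.043,-0.029,0,0,0,0],
  [0.157,0.043,-0.029,0,0,0,0],
], force=40)

```text
time: 3.35
tool_pos: [0.4658, 0.0721, 0.2647]
tcp_rot: [-0.123, 1.566, 0.126]
wrist_force: [-3.4, 4.2, 5.9]
width: 0.503
```

>>> jog_arm([
  [0,0,0,0.13,0,0,0],
  [0,0,0,0.26,0,0,0],
  [0,0,0,0.39,0,0,0],
  [0,0,0,0.52,0,0,0],
  [0,0,0,0.65,0,0,0],
  [0,0,0,0.78,0,0,0],
  [0,0,0,0.91,0,0,0],
  [0,0,0,1.04,0,0,0],
  [0,0,0,1.17,0,0,0],
  [0,0,0,1.27,0,0,0],
  [0,0,0,1.33,0,0,0],
  [0,0,0,1.33,0,0,0],
  [0,0,0,1.33,0,0,0],
])

```text
time: 4.65
tool_pos: [0.4661, 0.0728, 0.2648]
tcp_rot: [0.913, 1.372, -0.906]
wrist_force: [1.7, 4.7, -3.4]
width: 0.496
```

>>> jog_arm([
  [0,0,0,0,0,0,100],
  [0,0,0,0,0,0,100],
  [0,0,0,0,0,0,100],
  [0,0,0,0,0,0,100],
  [0,0,0,0,0,0,100],
  [-0.05,0,0,0,0,0,100],
  [-0.1,0,0,0,0,0,100],
  [-0.155,0,0,0,0,0,100],
  [-0.155,0,0,0,0,0,100],
  [-0.155,0,0,0,0,0,100],
])

```text
time: 5.65
tool_pos: [0.4668, 0.0723, 0.4225]
tcp_rot: [0.915, 1.368, -0.903]
wrist_force: [0.0, -0.0, -0.8]
width: 1.002
```

```bash
python3 look.py w2
```

```text
5.65 [ 0.099 -0.191  1.765  0.003  1.56  -0.302] [0.4668 0.0723 0.4225] [[0.008, 0.921, 0.39], [0.004, 0.39, -0.921], [-1.0, 0.008, -0.001]] 1.0020318358867844 [ 0.  -0.  -0.8]
```

>>> jog_arm([
  [-0.02,0.08,0.155,0.24,0,0,100],
  [-0.02,0.08,0.155,0.24,0,0,100],
  [-0.02,0.08,0.155,0.24,0,0,100],
  [-0.02,0.08,0.155,0.24,0,0,100],
  [-0.02,0.08,0.155,0.24,0,0,100],
  [-0.02,0.08,0.155,0.24,0,0,100],
])

```text
time: 6.3
tool_pos: [0.5994, -0.0396, 0.4368]
tcp_rot: [1.093, 1.285, -1.09]
wrist_force: [0.0, 0.2, -0.4]
width: 1.001
```

```bash
python3 look.py w3
```

```text
6.3 [-0.11   0.068  1.495  0.004  1.582 -0.269] [ 0.5994 -0.0396  0.4368] [[-0.002, 0.987, 0.159], [0.004, 0.159, -0.987], [-1.0, -0.001, -0.005]] 1.0010689499226337 [ 0.   0.2 -0.4]
```

View pics/w3.png

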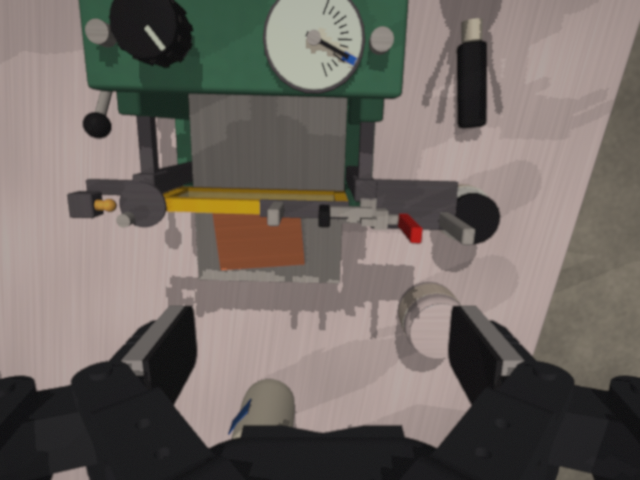

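The pointer now lies close to the mark (tip (345,56), mark (350,60), hub (313,39)). The latch lug is at (273,213), its black tab at (324,216), the red tab at (410,228) and its steel lug at (457,228). I'll zoom both views to triangulate.

```bash
python3 - <<'E'
import cv2,numpy as np
a=cv2.imread("pics/w3.png");b=cv2.imread("pics/w1.png")
f=lambda x,s:cv2.resize(x,None,fx=s,fy=s,interpolation=cv2.INTER_CUBIC)
A=f(a[190:250,250:490],3.3)            # 792x198
B=f(np.rot90(b[250:450,190:250]).copy(),3.3) # 660x198  
C=f(a[0:95,260:370],2);
out=np.zeros((600,800,3),np.uint8);out[:A.shape[0],:A.shape[1]]=A;out[200:200+B.shape[0],:B.shape[1]]=B;out[400:400+C.shape[0],:C.shape[1]]=C
cv2.imwrite("pics/c3.png",out)
E
```

```text
(no output)
```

View pics/c3.png

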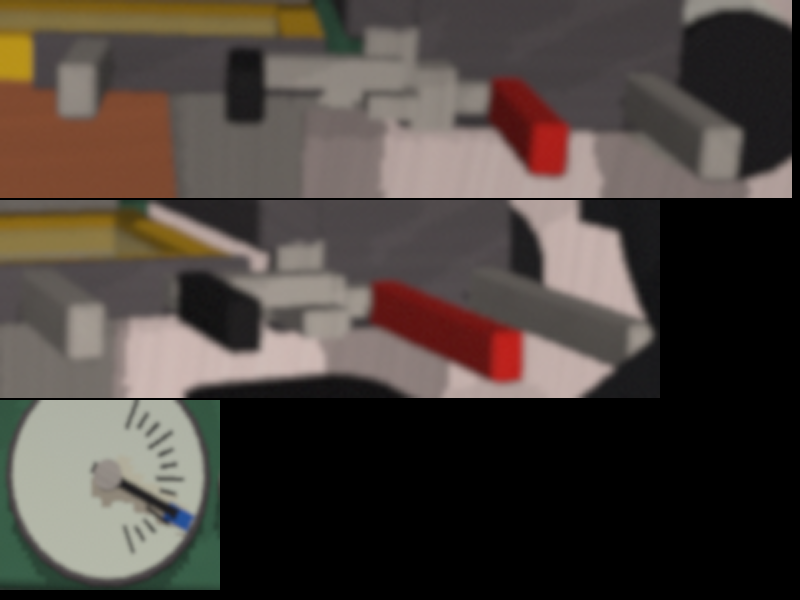

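The crop shows the top faces: latch lug (78,90), black tab (244,95), red tab (548,149), steel lug (721,153). The pointer's end overlaps the mark's middle, within about 0.02 rad. Next step is to triangulate.

```bash
python3 - <<'E'
import json
from h import *
p3=cam("wrist",json.load(open("w3.json")));p1=cam("wrist",json.load(open("w1.json")))
P3=lambda x,y:(250+x/3.3,190+y/3.3)
P1=lambda x,y:(249-(y-200)/3.3,250+x/3.3)
def tri(a,b):
    o1,d1=ray(p3,a);o2,d2=ray(p1,b);d1/=np.linalg.norm(d1);d2/=np.linalg.norm(d2)
    s=np.linalg.lstsq(np.c_[d1,-d2],o2-o1,rcond=None)[0];A=o1+s[0]*d1;B=o2+s[1]*d2
    return (A+B)/2,np.linalg.norm(A-B)
L={"latchlug":((78,90),(86,330)),"tab":((244,95),(238,326)),"red":((548,149),(507,355))}
for k,(a,b) in L.items(): print(k,tri(P3(*a),P1(*b)))
for k,(a,z) in {"latchlug":((78,90),.226),"tab":((244,95),.226),"red":((548,149),.226),"slug":((721,153),.226)}.items(): print(k,onz(p3,P3(*a),z),onz(p3,P3(*a),z+.02))
print("hinge ball etc",onz(p3,(142,203),.2))
E
```

```text
latchlug (array([ 0.56139999, -0.04818136,  0.2268055 ]), np.float64(0.0008337606026718384))
tab (array([ 0.60171265, -0.04355561,  0.22554333]), np.float64(0.00012020257811505302))
red (array([ 0.67736323, -0.04381353,  0.22929051]), np.float64(0.0009089240644804211))
latchlug [ 0.56131979 -0.04878508  0.226     ] [ 0.56302085 -0.04439229  0.246     ]
tab [ 0.60169605 -0.04352382  0.226     ] [ 0.60098308 -0.0394456   0.246     ]
red [ 0.67825441 -0.04496285  0.226     ] [ 0.67296415 -0.04079859  0.246     ]
slug [ 0.72084542 -0.0391067   0.226     ] [ 0.71300871 -0.03529256  0.246     ]
hinge ball etc [ 0.44495422 -0.06018885  0.2       ]
```

Both sets check out: latch spacing 40.7 mm (41 expected) with tops at 0.226 m, and safety spacing 42.6 mm (42 expected) with tops at 0.229 m. The safety grip point is therefore about (0.705, -0.040, 0.220).

>>> jog_arm([
  [0,0.05,0.01,0,0,0,100],
  [0.02,0.104,0.017,0,0,0,100],
  [0.06,0.104,0.017,0,0,0,100],
  [0.11,0.104,0.017,0,0,0,100],
  [0.16,0.104,0.017,0,0,0,100],
  [0.19,0.104,0.017,0,0,0,100],
  [0.21,0.104,0.017,0,0,0,100],
  [0.218,0.104,0.017,0,0,0,100],
  [0.218,0.104,0.017,0,0,0,100],
], force=25)

```text
time: 7.25
tool_pos: [0.7026, -0.0373, 0.2181]
tcp_rot: [1.091, 1.288, -1.09]
wrist_force: [0.7, -1.1, 0.0]
width: 1.0
```

>>> jog_arm([
  [0,0,0,0,0,0,0],
  [0,0,0,0,0,0,0],
  [0,0,0,0,0,0,0],
  [0,0,0,0,0,0,0],
  [0,0,0,0,0,0,0],
  [0,0,0,0,0,0,0],
  [0,0,0,0,0,0,0],
  [0,0,0,0,0,0,0],
  [0,0,0,0,0,0,0],
  [0,0,0,0,0,0,0],
])

```text
time: 8.25
tool_pos: [0.704, -0.0372, 0.2205]
tcp_rot: [1.094, 1.284, -1.087]
wrist_force: [-1.5, 1.4, 6.0]
width: 0.443
```

The opening stops at 37.7 mm, which matches the 39 mm squeezed width (the knob read similarly low). I'll release, rise and move over the latch, then look.

>>> jog_arm([
  [0,0,0,0,0,0,100],
  [0,0,0,0,0,0,100],
  [0,0,0,0,0,0,100],
  [0,0,0,0,0,0,100],
  [0,0,0,0,0,0,100],
  [-0.04,0,0,0,0,0,100],
  [-0.08,0,0,0,0,0,100],
  [-0.13,-0.03,0,0,0,0,100],
  [-0.13,-0.08,-0.01,0,0,0,100],
  [-0.13,-0.128,-0.01,0,0,0,100],
  [-0.13,-0.128,-0.01,0,0,0,100],
  [-0.13,-0.128,-0.01,0,0,0,100],
])

```text
time: 9.45
tool_pos: [0.5749, -0.0486, 0.3508]
tcp_rot: [1.094, 1.283, -1.087]
wrist_force: [0.8, 0.2, -0.7]
width: 0.999
```

```bash
python3 look.py w4
```

```text
9.45 [-0.13   0.032  1.685  0.005  1.424 -0.291] [ 0.5749 -0.0486  0.3508] [[0.001, 0.987, 0.159], [0.005, 0.159, -0.987], [-1.0, 0.002, -0.005]] 0.9992219816568243 [ 0.8  0.2 -0.7]
```

View pics/w4.png

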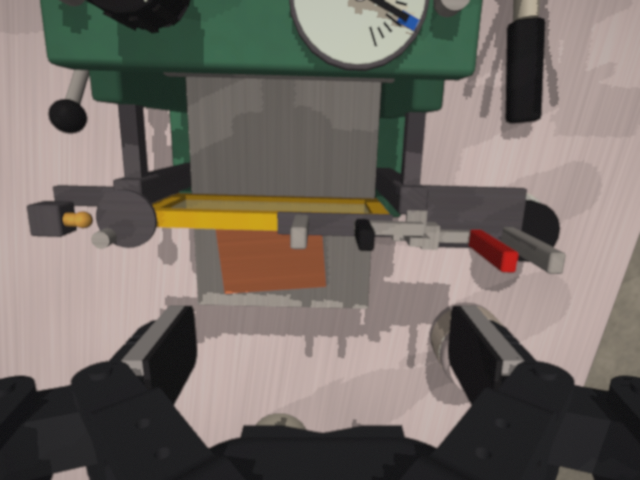

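The red tab (510,262) now sits next to its lug (557,262), so it is squeezed, and the pointer is still on the mark. The latch lug top is at (299,241) and the tab top at (368,241); I'll check those at z=0.226.

```bash
python3 - <<'E'
import json
from h import *
p=cam("wrist",json.load(open("w4.json")))
a=onz(p,(299,241),.226);b=onz(p,(369,242),.226);print(a,b,np.linalg.norm(a-b),np.arctan2((b-a)[1],(b-a)[0]))
for w in((512,264),(557,264)):print(onz(p,w,.229))
E
```

```text
[ 0.5617078  -0.05089294  0.226     ] [ 0.60396605 -0.04470661  0.226     ] 0.04270867227365142 0.1453609822966556
[ 0.69259041 -0.04370296  0.229     ]
[ 0.71989228 -0.03930339  0.229     ]
```

>>> jog_arm([
  [0.03,0.001,0,0,0,0,100],
  [0.075,0.001,0,0,0,0,100],
  [0.11,0.001,0,0,0,0,100],
  [0.128,0.001,0,0,0,0,100],
  [0.134,0.001,0,0,0,0,100],
  [0.134,0.001,0,0,0,0,100],
  [0.134,0.001,0,0,0,0,0],
  [0.134,0.001,0,0,0,0,0],
  [0.134,0.001,0,0,0,0,0],
  [0.134,0.001,0,0,0,0,0],
  [0.134,0.001,0,0,0,0,0],
  [0.134,0.001,0,0,0,0,0],
  [0.134,0.001,0,0,0,0,0],
  [0.134,0.001,0,0,0,0,0],
  [0.134,0.001,0,0,0,0,0],
  [0.134,0.001,0,0,0,0,0],
], force=40)

```text
time: 11.1
tool_pos: [0.5751, -0.0485, 0.2204]
tcp_rot: [1.092, 1.285, -1.09]
wrist_force: [-15.0, -2.2, 15.2]
width: 0.443
```

Opening 0.443 is the same as for the squeezed catch, so the latch is fully squeezed. Now I'll swing the guard along the arc.

>>> jog_arm([
  [0,0,0.0027,0.02,0,0,0],
  [0,0,0.0082,0.06,0,0,0],
  [0,-0.001,0.0163,0.12,0,0,0],
  [0,-0.0027,0.0271,0.2,0,0,0],
  [0,-0.0053,0.0377,0.28,0,0,0],
  [0,-0.0088,0.0481,0.36,0,0,0],
  [0,-0.013,0.0581,0.44,0,0,0],
  [0,-0.018,0.0678,0.52,0,0,0],
  [0,-0.0238,0.0771,0.6,0,0,0],
  [0,-0.0303,0.0858,0.68,0,0,0],
  [0,-0.0376,0.094,0.76,0,0,0],
  [0,-0.0454,0.1016,0.84,0,0,0],
  [0,-0.0538,0.1086,0.92,0,0,0],
  [0,-0.0627,0.1149,1.0,0,0,0],
  [0,-0.0722,0.1204,1.08,0,0,0],
  [0,-0.082,0.1252,1.16,0,0,0],
  [0,-0.0922,0.1291,1.24,0,0,0],
  [0,-0.1026,0.1322,1.32,0,0,0],
  [0,-0.1133,0.1345,1.4,0,0,0],
  [0,-0.1241,0.1359,1.48,0,0,0],
])

```text
time: 13.1
tool_pos: [0.4713, -0.1974, 0.2205]
tcp_rot: [2.088, 0.278, -2.101]
wrist_force: [-9.9, 21.4, 8.7]
width: 0.433
```

```bash
python3 look.py w5; python3 - <<'E'
from h import *
s=imaging.read_camera("scene")[150:350,180:440];w=cv2.imread("pics/w5.png")
out=np.zeros((600,800,3),np.uint8);out[:300,:400]=cv2.resize(w,(400,300));out[:400,400:]=cv2.resize(s,(400,308),interpolation=cv2.INTER_CUBIC)[:400] if 0 else out[:400,400:]
out[300:600,:390]=cv2.resize(s,(390,300),interpolation=cv2.INTER_CUBIC)
t=imaging.read_camera("top")[170:320,230:430];out[0:300,400:800]=cv2.resize(t,(400,300),interpolation=cv2.INTER_CUBIC)
cv2.imwrite("pics/f1.png",out)
E
```

```text
13.1 [-0.451 -0.019  1.975  0.009  1.198  0.867] [ 0.4713 -0.1974  0.2205] [[-0.008, 0.248, -0.969], [0.013, -0.969, -0.248], [-1.0, -0.014, 0.004]] 0.4330919583652475 [-9.9 21.4  8.7]
```

View pics/f1.png

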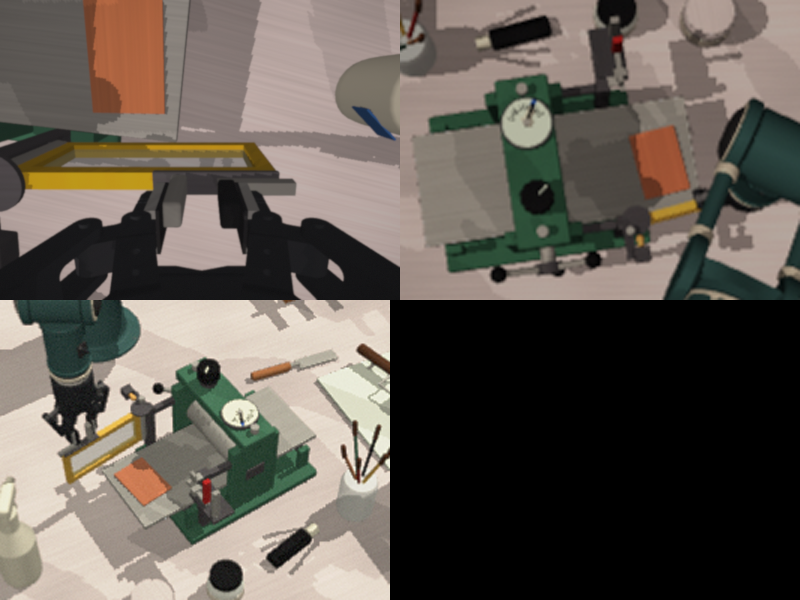

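The guard stands open at about 1.48 rad, still gripped by the latch. The plate has not moved and the pointer is on the mark. I'll let it settle, check, and hand in.

>>> jog_arm([
  [0,0,0,0.03,0,0,0],
  [0,0,0.002,0.04,0,0,0],
  [0,0,0.002,0.04,0,0,0],
  [0,0,0.002,0.04,0,0,0],
  [0,0,0.002,0.04,0,0,0],
  [0,0,0.002,0.04,0,0,0],
  [0,0,0.002,0.04,0,0,0],
  [0,0,0.002,0.04,0,0,0],
])

```text
time: 14.05
tool_pos: [0.4687, -0.1975, 0.2209]
tcp_rot: [2.107, 0.242, -2.123]
wrist_force: [-6.3, 3.9, 1.3]
width: 0.439
```

```bash
python3 - <<'E'
from h import *
from workcell import finish_job
s=monitor.read_state();print(s["time"],s["tool_pos"],s["width"],s["wrist_force"],s["joint_vel"].round(3))
y=R.from_rotvec(s["tcp_rot"]).as_matrix()[:,1];a=.155-np.arctan2(y[1],y[0]);print("guard from tool yaw",a)
if a>1.4 and s["width"]>.4: print(finish_job())
E
```

```text
14.05 [ 0.46868353 -0.19754309  0.22087323] 0.43876867939336855 [-6.2825327   3.87804851  1.345642  ] [ 0.001  0.     0.    -0.001  0.     0.   ]
guard from tool yaw 1.5120049094461383
the job is handed in; nothing more can be done
None
```

The press is ready for your plate, and the job was handed in at about 14 s of the 72 s allowed. The hand-in reported no verdict.

- **Pressure:** I turned the knob about 1.33 rad clockwise with the guard shut. In the close view the pointer was on the blue mark to within about 0.02 rad. It still looked on the mark once the guard was open, though that last view was coarse.
- **Safety catch:** I squeezed the red catch back to its lug. The jaws stopped at the squeezed width, and a picture afterwards showed the tab sitting next to its lug.
- **Guard:** I squeezed the latch and swung the guard past its detent. It is open about 1.51 rad, judged from the angle of the gripper. The gripper still holds it by the latch tabs and the arm is at rest.
- **Other things:** The copper plate and the studio things visible in the last pictures looked unmoved. I checked them by eye and did not measure them.

No check failed. The wrist force reached at least 21 N at the end of the swing, because my hinge radius was slightly off. It fell to about 7 N after settling, well under the 120 N limit.

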